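# Close a two-part plaster handle mould and hold it shut

### The arm

A 6-joint arm with a two-finger parallel gripper is mounted at the origin on the work surface. World frame = base frame: x ahead of the robot, y to its left, z up, the work surface at z = 0. Lengths are in m, angles in rad, forces in N, time in s.
With the tool pointing down it reaches from about 0.375 to 0.925 m from the base axis. Payload 5.7 kg.
Tool frame: the origin (TCP) lies on the centre line of the jaws, within the pads' length; the fingertips stand 11 mm ahead of it and the grasp point (between the pads) lies 8 mm behind it; z points along the fingers, y is the direction in which the jaws open and shut (so a half turn about z gives the same grasp; the last joint's range is limited). The gripper opens to 85 mm and grips with 20 to 120 N. Pads are 22 mm wide; open, the fingers measure 114 mm over their backs; the gripper's body (76 mm by 85 mm) begins 54 mm behind the grasp point. The pads swing forward as they close: fully open they stand 13 mm farther back than shut.
Start: joints at [-0.115, 0.359, 1.51, -0, 1.272, -0.115], TCP at [0.6, -0, 0.22] pointing down, gripper open.
Joint ranges: [-2.97, 2.97], [-1.01, 2.36], [0.21, 2.38], [-0.96, 4.11], [0.2, 2.71], [-2.98, 2.98]. Speed limits (rad/s): [2.39, 2.39, 3.14, 3.14, 3.14, 3.14].

### API

Orientations are given as a rotation vector (axis times angle).
In Python, from bench import * gives the robot as it stands. The module is installed in compiled form; this text tells all that it offers.
- The arm moves only by the tool send_rows, never from a script. Its argument "increments" is a list of rows, each an object with "delta_pos": the shift along the tool's x, y, z in cm, a list of three; "spin": the turn about the tool's z in degrees. A call has exactly 10 rows; each row is the pose to reach, as a shift and turn from the pose commanded when the call began, along the tool's axes at that moment; what a row does not reach only later rows make up. A row lasts 1/10 s, in which the tool goes at most 50 mm and 8.59 degrees, less where a joint would pass 70% of its speed; a pose out of reach is approached as far as the arm can. A call with a gripper value outside its range is refused whole. "fingers" is the gripper's target within -1 to 1 (shut at 1, half-way at 0, fully open at -1), set as the call begins (left out, the last holds). The fingers move at their own pace and stop on an object; "squeeze" is the grip in N (left out, the last holds). Time passes only in rows, so rows that repeat a pose let the fingers close, or fill a call up. It gives the time, the measured TCP pose, the force and the opening at its end, in the units of the state.
- get_state(): the state, without advancing time (a new reading comes with each control period).
- grab_frame(name): name is "scene" or "side" or "wrist"; returns the picture (384x512x3 uint8, red, green, blue); there is no depth.
- camera_info(name): a dict with "fx", "fy", "cx", "cy" (pixels), "k1" (the pictures are not rectified: a ray, as slopes to the right and down, at radius r is drawn at 1 + k1 r^2 times it, then the intrinsics apply), "eye" and "attitude" of the camera in the world. Camera axes: x right, y down, z forward; pixel columns grow to the right and rows downward; lengths in m; the calibration is good to about 2 mm. A picture is of the moment at which its call begins: read the wrist's pose just before it. camera_info takes no time and is no camera call; for the wrist camera it gives the pose at the moment of the call.
- finish_job(): hands the job in, once; it reports no verdict.
Trained networks look in the newest picture that a camera, given by its name, has taken for a name from the list of things; names that differ only in an ending like _2 or _b are one class to them, and where a whole thing is asked for, a point or a joint stands for the part that bears it (a point fixed in the world has none). Each returns a list of dicts, best first, with "conf" (0 to 1); they miss things now and then, are a little off and sometimes report something else, mostly with a low value. They report only what shows in the picture. A call takes as long as a camera call. They do not tell look-alikes from the thing itself.
- boxes_of(camera, label): "point" ([x, y, z] in m, in world coordinates, good to about 4 mm: the middle of the surface that is visible of it).
- mark_of(camera, label): "point" ([x, y, z] in m, in world coordinates, good to about 4 mm: a listed point, or the origin of a listed thing).
The state is a dict: "time_s": time; "joint_positions": joint angles; "qvel": joint speeds; "effort": joint torques, N m; "ee_pos": TCP position; "orientation": TCP orientation; "wrist_force": force on the tool from outside, world axes, zero at the start; "wrist_torque": the same for the moment, N m; "grip_width": finger opening in m.
Only numpy, scipy, OpenCV 4.12 (cv2) and the standard library are available. Lean on these libraries where they do the work, as an engineer would, in place of code of your own. Each camera call takes 0.05 s, during which the arm holds its last target.

### The job

Fetch the upper half of the plaster handle mould: it is drying on the slatted rack with its far end under the ware board, so draw it out from under the board first. Set it gently, cut corner over cut corner, onto the brass dowels of the lower half lying on the bench until the joint is closed all round, and finish still holding it there, pressing it straight down onto the lower half with a steady push of about 15 N so that I can strap the mould. Plaster chips, so do not let the halves bang together, and leave everything else on the bench and rack where it is.

Things in the scene. Friction and masses are not known exactly. Their poses are not given: they have to be found in the camera images.
- upper_half: Upper half of the mould: off-white plaster block 150 (x) x 64 (y) x 40 (z) mm, 0.36 to 0.5 kg, parting face down. Origin: centre of its underside. Corner at +x, -y cut off at 45 degrees (18 mm). Starts on the slats, x along the rack's x (0.05 rad), its -x end 65 to 85 mm out in front of the ware board, the rest under it. Grip the flat 64 mm sides with the finger ends above its underside.
- lower_half: Lower half of the mould: plaster block of the same outline, same cut corner at +x, -y, about 0.42 kg, lying loose on the bench, parting face up with the C-shaped channel of a mug handle in it. Origin: centre of its underside, on the bench; parting face 40 mm above. Closed: the upper half has the same x, y and yaw, its origin 40 mm above this one; then the sides are flush.
- dowel_a (a point): Foot of the brass dowel at x = -58, y = +20, z = 40 mm of the lower half, on its parting face. The dowel is 12 mm in diameter and stands 9 mm above the parting face, the top 3 mm tapered to 7 mm diameter.
- dowel_b (a point): Foot of the other brass dowel, same size, at x = +58, y = +20, z = 40 mm of the lower half.
- socket_a (a point): Mouth of the socket for dowel_a, on the upper half's underside at x = -58, y = +20 mm of the upper half; a blind hole 14 mm wide and 12 mm deep.
- socket_b (a point): Mouth of the same kind of socket for dowel_b, on the upper half's underside at x = +58, y = +20 mm of the upper half.
- upper_far_end (a point): Middle of the upper half's +x end face (x = +75, y = 0, z = 20 mm of the upper half); at the start it is under the ware board.
- rack: Low wooden drying rack, fixed. Origin: centre of its footprint, on the bench; front towards its -x. Slatted duckboard 370 (x) x 300 (y) mm, slats along x, their tops 14 mm above the bench; over its rear part a ware board on posts, x = -15 to +185 mm, underside 64 mm and top 78 mm above the bench. In front of the board the duckboard is open above and long enough for the drawn-out half to lie on.
- board_edge (a point): Middle of the lower front edge of the ware board (x = -15, y = 0, z = 64 mm of the rack).
- round_mould: Bystander: round plaster mould, 90 mm across, 36 mm high, on the slats beside the upper half, 75 mm to the +y side of the rack's middle. Origin: centre of its underside.
- cup_a: Bystander: bisque cup 76 mm across, 75 mm high, standing on the ware board. Origin: centre of its foot.
- cup_b: Bystander: bisque cup 80 mm across, 70 mm high, standing on the ware board. Origin: centre of its foot.
- coil_pot: Bystander: grey coil-built clay pot, about 125 mm across, 72 mm high, on the bench. Origin: centre of its foot.
- mug: Bystander: blue mug 80 mm across, 92 mm high, handle at its +y. Origin: centre of its foot.
- glaze_jar: Bystander: glass jar with a lid, 64 mm across, 85 mm high. Origin: centre of its foot.
- ruler: Bystander: wooden ruler 300 (x) x 30 x 5 mm, flat on the bench. Origin: centre of its underside.
There are look-alikes about, which are no part of the job. What is shaped like the upper_half but black is not meant.

How it is judged:
On the way, in this order (a step that is already met when the one before it is completed fails the run):
1. the upper half is drawn out in front of the ware board (x of upper_far_end in the frame of rack below -0.018 m), for 0.1 s.
2. the upper half is seated on both dowels of the lower half (horizontal distance between socket_a and dowel_a below 0.003 m and horizontal distance between socket_b and dowel_b below 0.003 m and z of each of socket_a, socket_b in the frame of lower_half below 0.042 m and angle between upper_half's own z axis and vertical below 0.04 rad), for 0.2 s.
At the end, for the whole second after the job is handed in: Still holding: both sockets within 3 mm of their dowels in plan, joint open under 2 mm at both, upper half level (0.04 rad) and still, 10 to 45 N between the halves (its own 4 N weight included), fingers on the upper half, lower half flat on the bench (4 mm, 0.03 rad) (all of step 2 and contact force between upper_half and lower_half between 10 and 45 N and contact force between the fingers and upper_half above 3 N and linear speed of upper_half below 0.02 m/s and height (world z) of lower_half below 0.004 m and angle between lower_half's own z axis and vertical below 0.03 rad); the arm keeps its last pose, push and grip.
It fails at once if the halves are banged together (more than 60 N between them) (contact force between upper_half and lower_half above 60 N).
It fails at once if something else on the bench or rack is moved more than 20 mm (distance of any of round_mould, cup_a, cup_b, coil_pot, mug, glaze_jar, ruler from where it was at the start of the episode above 0.02 m).
It also fails if it takes over 48 s, if anything falls off the work surface, if the arm or the gripper's body presses on something with over 40 N, if the wrist force passes 120 N, or if a joint passes its speed limit or range.

## Working session

There is one attempt and no reset: what is moved stays moved. The work goes in short steps, Python scripts to look and compute and a tool call to move; the robot and the scene stay as the last step left them, time stands still between calls to the robot, and variables do not carry over. Pictures are saved under pics/ and viewed, and the job is handed in when it is done.

Besides the shell and the picture viewer there is one more tool, called by a JSON object that holds its "op" and its "data", one argument or row to a line. send_rows: Moves the arm, as the interface text tells. Its arguments: {"type":"object","properties":{"increments":{"type":"array","items":{"type":"object","properties":{"delta_pos":{"type":"array","items":{"type":"number"}},"spin":{"type":"number"}}}},"fingers":{"type":"number"},"squeeze":{"type":"number"}},"required":["increments"]}

```bash
mkdir -p pics; cat > h.py <<'E'
from bench import *
import numpy as np, cv2
from scipy.spatial.transform import Rotation as R
def save(cam,fn):
    im=grab_frame(cam); cv2.imwrite('pics/'+fn,cv2.cvtColor(np.asarray(im),cv2.COLOR_RGB2BGR)); return im
def att(ci):
    a=np.array(ci['attitude'],float)
    return R.from_rotvec(a).as_matrix() if a.size==3 else a.reshape(3,3)
def ray(ci,u,v):
    x=(u-ci['cx'])/ci['fx'];y=(v-ci['cy'])/ci['fy']
    p=np.array([x,y]);q=p.copy()
    for _ in range(20): q=p/(1+ci['k1']*(q@q))
    d=att(ci)@np.array([q[0],q[1],1]); return np.array(ci['eye']),d
def toz(ci,u,v,z):
    e,d=ray(ci,u,v); return e+d*(z-e[2])/d[2]
def proj(ci,P):
    c=att(ci).T@(np.array(P)-np.array(ci['eye'])); q=c[:2]/c[2]; q=q*(1+ci['k1']*(q@q))
    return np.array([ci['fx']*q[0]+ci['cx'],ci['fy']*q[1]+ci['cy']])
E
python3 - <<'E'
from h import *
print(get_state())
for c in ('scene','side','wrist'):
    save(c,c+'0.png'); print(c,camera_info(c))
    for l in ('upper_half','lower_half'):
        print(l,[(np.round(d['point'],3),round(d['conf'],2)) for d in mark_of(c,l)])
for l in ('board_edge','rack','dowel_a','socket_a','upper_far_end'):
    print(l,[(np.round(d['point'],3),round(d['conf'],2)) for d in mark_of('scene',l)])
E
```

```text
{'time_s': 0.0, 'joint_positions': array([-1.15088661e-01,  3.59519022e-01,  1.51146146e+00, -8.03748091e-06,
        1.27247541e+00, -1.15090160e-01]), 'qvel': array([-9.68861298e-04, -3.71919308e-04, -6.04757776e-05, -1.15708609e-03,
       -1.36320810e-03, -3.19089839e-04]), 'effort': array([ 1.96551155e-03, -5.27614331e+01, -2.78626120e+01, -6.37880498e-05,
        1.32890840e-02, -2.81424428e-05]), 'ee_pos': array([5.99290901e-01, 7.81383229e-05, 2.19134203e-01]), 'orientation': array([-2.22040773e+00, -2.22041632e+00,  1.82679925e-03]), 'wrist_force': array([ 0.57407305, -0.07976915,  0.06995576]), 'wrist_torque': array([-0.00028175,  0.06485655,  0.05539637]), 'grip_width': 0.0858184336398898}
scene {'fx': 391.77376764357774, 'fy': 391.77376764357774, 'cx': 257.0888268373953, 'cy': 189.87885996771675, 'k1': -0.003513134599888003, 'eye': array([0.90585383, 0.71747773, 1.09052531]), 'attitude': array([-0.75046759, -2.73361777,  0.93459829])}
upper_half [(array([0.497, 0.335, 0.016]), 0.84), (array([ 0.326, -0.119,  0.   ]), 0.76), (array([ 0.483,  0.01 , -0.003]), 0.7)]
lower_ha
[... 802 characters left out ...]
0.321, -0.115, -0.001]), 0.95)]
lower_half [(array([ 0.543, -0.168,  0.002]), 0.63)]
board_edge [(array([0.434, 0.328, 0.061]), 0.66), (array([ 0.482, -0.179,  0.04 ]), 0.22)]
rack [(array([0.43 , 0.348, 0.007]), 0.74), (array([ 0.384, -0.38 , -0.001]), 0.49)]
dowel_a [(array([ 0.482, -0.181,  0.039]), 0.96), (array([ 0.585, -0.122,  0.039]), 0.68)]
socket_a [(array([ 0.35 , -0.171,  0.   ]), 0.97), (array([0.48 , 0.277, 0.015]), 0.91), (array([ 0.516, -0.04 , -0.002]), 0.86), (array([ 0.336, -0.056,  0.003]), 0.7), (array([ 0.49 ,  0.069, -0.001]), 0.56)]
upper_far_end [(array([ 0.333, -0.191,  0.018]), 0.81), (array([ 0.496, -0.063,  0.022]), 0.73), (array([ 0.543, -0.169,  0.001]), 0.55)]
```

View pics/scene0.png

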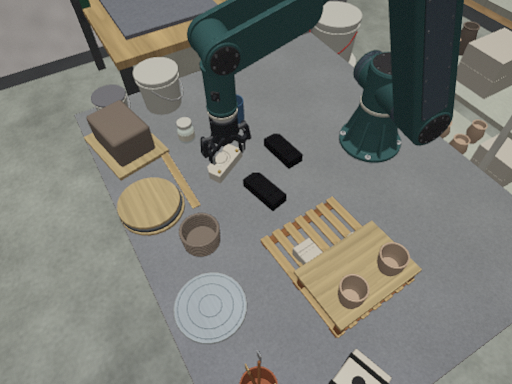

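View pics/side0.png

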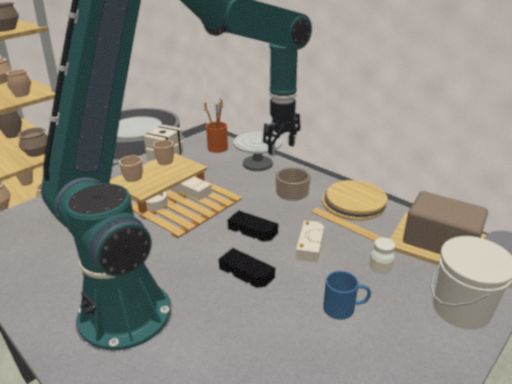

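View pics/wrist0.png

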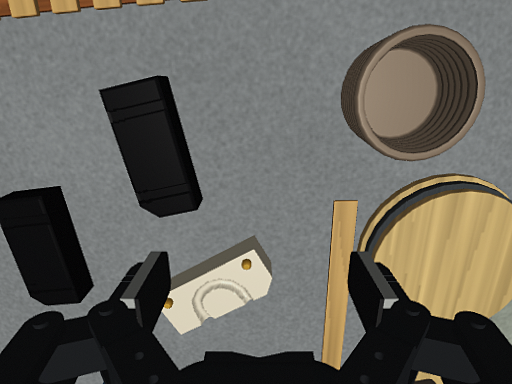

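The scene picture shows the rack at about (340,260) px with the white half's near end at (307,250), and the lower half at (226,160). Two black look-alikes lie at (283,150) and (265,190). I'll zoom in for the rack's axes.

```bash
python3 - <<'E'
from h import *
im=cv2.imread('pics/scene0.png')
cv2.imwrite('pics/z1.png',cv2.resize(im[190:340,250:430],None,fx=4,fy=4,interpolation=cv2.INTER_CUBIC))
im=cv2.imread('pics/side0.png')
cv2.imwrite('pics/z2.png',cv2.resize(im[140:240,90:250],None,fx=5,fy=5,interpolation=cv2.INTER_CUBIC))
E
```

```text
(no output)
```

View pics/z1.png

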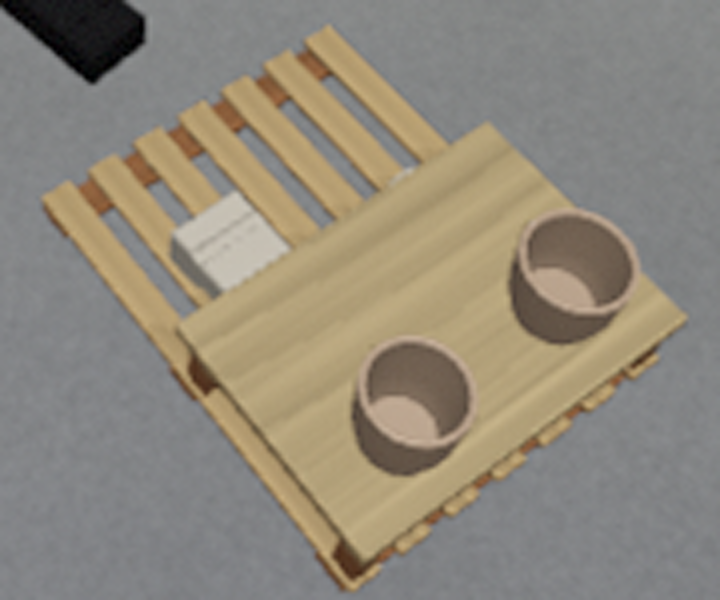

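View pics/z2.png

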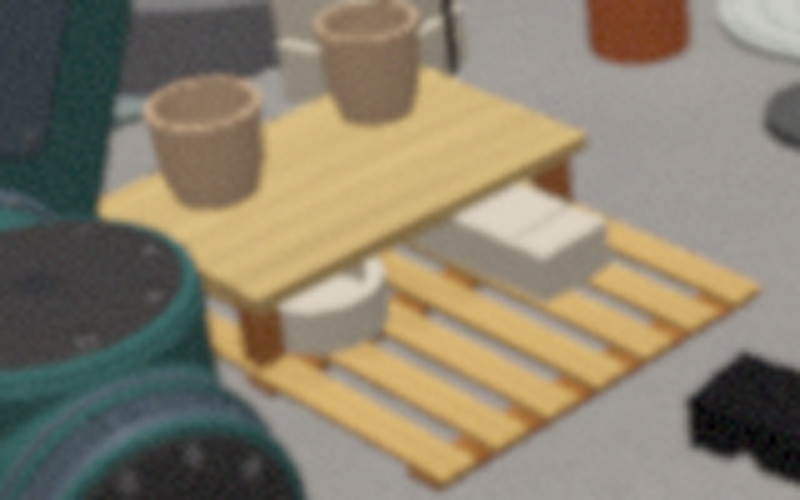

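```bash
python3 - <<'E'
from h import *
ci=camera_info('scene')
f=lambda u,v,z,s=4,o=(250,190):np.round(toz(ci,o[0]+u/s,o[1]+v/s,z),4)
a,b=f(45,200,.014),f(325,28,.014); print('rack front corners',a,b,np.linalg.norm(a-b))
c,d=f(180,328,.078),f(487,122,.078); print('board front top',c,d,np.linalg.norm(c-d))
e=f(350,588,.005);print('rear corner',e)
print('block top: near corner',f(172,230,.054),f(232,190,.054),f(292,245,.054),f(225,295,.054))
ci=camera_info('side')
g=lambda u,v,z:f(u,v,z,5,(90,140))
print('side',g(760,288,.014),g(440,482,.014),'block',g(545,262,.054),g(610,218,.054),g(520,180,.054),g(455,215,.054))
ci=camera_info('side');print('board',g(585,140,.078),g(260,300,.078))
E
```

```text
rack front corners [0.5891 0.1755 0.014 ] [0.2982 0.1535 0.014 ] 0.2917307148724658
board front top [0.5795 0.3449 0.078 ] [0.2825 0.3226 0.078 ] 0.2978360119260262
rear corner [0.5638 0.5359 0.005 ]
block top: near corner [0.5325 0.2666 0.054 ] [0.4742 0.2613 0.054 ] [0.4631 0.3229 0.054 ] [0.5291 0.3311 0.054 ]
side [0.5877 0.1626 0.014 ] [0.2917 0.1452 0.014 ] block [0.4667 0.247  0.054 ] [0.5372 0.2598 0.054 ] [0.5301 0.35   0.054 ] [0.4656 0.3441 0.054 ]
board [0.5741 0.3264 0.078 ] [0.2845 0.3142 0.078 ]
```

{"op": "send_rows", "data": {
  "increments": [
    {"delta_pos": [4, -2, 0], "spin": 0},
    {"delta_pos": [8, -4, 0], "spin": 0},
    {"delta_pos": [12, -6, 0], "spin": -1},
    {"delta_pos": [16, -8, 0], "spin": -2},
    {"delta_pos": [20, -10, 0], "spin": -4},
    {"delta_pos": [20, -10, 0], "spin": -4},
    {"delta_pos": [20, -10, 0], "spin": -4},
    {"delta_pos": [20, -10, 0], "spin": -4},
    {"delta_pos": [20, -10, 0], "spin": -4},
    {"delta_pos": [20, -10, 0], "spin": -4}
  ],
  "fingers": -1
}}

```text
time_s: 1.7
ee_pos: [0.5006, 0.1989, 0.2199]
orientation: [2.145, 2.296, -0.0]
wrist_force: [0.2, 0.1, 0.8]
grip_width: 0.0859
```

```bash
python3 - <<'E'
from h import *
s=get_state();print(s['time_s'],s['ee_pos'],R.from_rotvec(s['orientation']).as_matrix().round(4))
import pickle
ci=camera_info('wrist'); pickle.dump(ci,open('w1.pkl','wb'))
im=save('wrist','wrist1.png')
print(mark_of('wrist','upper_half'))
for l in ('cup_a','cup_b','board_edge'): print(l,[(np.round(d['point'],3),round(d['conf'],2)) for d in mark_of('wrist',l)])
b=cv2.imread('pics/wrist1.png'); cv2.imwrite('pics/wrist1b.png',cv2.resize(b,(768,576),interpolation=cv2.INTER_CUBIC))
E
```

```text
1.7 [0.50063134 0.19893925 0.21994507] [[-6.790e-02  9.977e-01  0.000e+00]
 [ 9.977e-01  6.790e-02 -1.000e-04]
 [-1.000e-04  0.000e+00 -1.000e+00]]
[{'point': [0.4966, 0.3316, 0.0103], 'conf': 0.98}, {'point': [0.4794, 0.0127, 0.0018], 'conf': 0.62}]
cup_a []
cup_b []
board_edge [(array([0.429, 0.33 , 0.067]), 0.72)]
```

View pics/wrist1b.png

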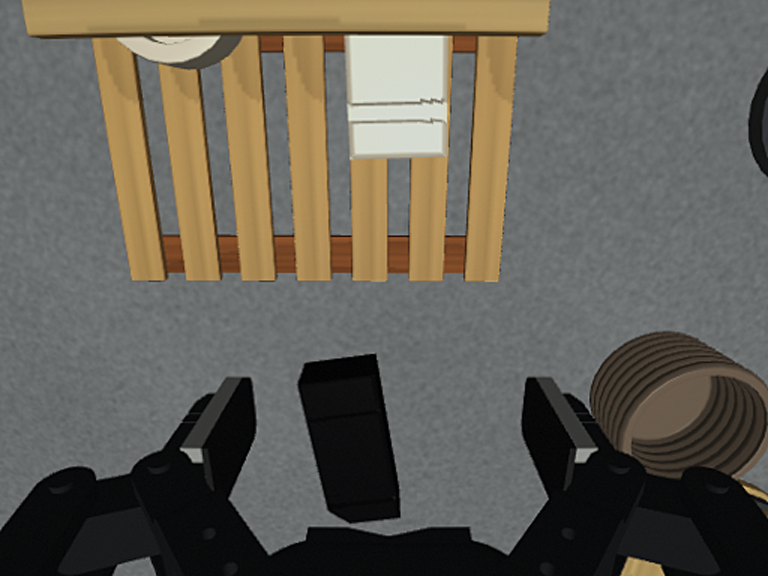

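```bash
python3 - <<'E'
from h import *
import pickle
ci=pickle.load(open('w1.pkl','rb'))
f=lambda u,v,z:np.round(toz(ci,u/1.5,v/1.5,z),4)
for p in ((352,153),(443,153),(347,60),(448,60),(398,158)): print(p,f(*p,.054))
a=f(352,153,.054)-f(347,60,.054);print(np.degrees(np.arctan2(-a[1],-a[0])))
a=f(443,153,.054)-f(448,60,.054);print(np.degrees(np.arctan2(-a[1],-a[0])))
print('rack front',f(133,280,.014),f(498,280,.014),'board low edge',f(30,38,.064),f(547,35,.064))
print('slat left edge dir',f(349,155,.014),f(355,280,.014))
print('eye',ci['eye'])
E
```

```text
(352, 153) [0.473  0.2641 0.054 ]
(443, 153) [0.5322 0.2681 0.054 ]
(347, 60) [0.4673 0.3197 0.054 ]
(448, 60) [0.5297 0.3239 0.054 ]
(398, 158) [0.5032 0.2629 0.054 ]
95.85339877256507
92.56529968957562
rack front [0.2975 0.1518 0.014 ] [0.5911 0.1716 0.014 ] board low edge [0.2762 0.3206 0.064 ] [0.5858 0.3407 0.064 ]
slat left edge dir [0.468  0.2602 0.014 ] [0.4768 0.1638 0.014 ]
eye [0.49534814 0.28216447 0.37242817]
```

{"op": "send_rows", "data": {
  "increments": [
    {"delta_pos": [4.4, 0.3, 2], "spin": 0},
    {"delta_pos": [8.8, 0.6, 5], "spin": 0},
    {"delta_pos": [8.8, 0.6, 9], "spin": 0},
    {"delta_pos": [8.8, 0.6, 12], "spin": 0},
    {"delta_pos": [8.8, 0.6, 15], "spin": 0},
    {"delta_pos": [8.8, 0.6, 17], "spin": 0},
    {"delta_pos": [8.8, 0.6, 18.2], "spin": 0},
    {"delta_pos": [8.8, 0.6, 18.8], "spin": 0},
    {"delta_pos": [8.8, 0.6, 18.8], "spin": 0},
    {"delta_pos": [8.8, 0.6, 18.8], "spin": 0}
  ]
}}

```text
time_s: 2.95
ee_pos: [0.5006, 0.2885, 0.0329]
orientation: [2.142, 2.297, 0.002]
wrist_force: [0.5, -1.1, 0.1]
grip_width: 0.0854
```

```bash
python3 - <<'E'
from h import *
save('wrist','w2.png'); b=save('side','s2.png')
b=cv2.imread('pics/s2.png');cv2.imwrite('pics/s2z.png',cv2.resize(b[120:250,100:270],None,fx=4,fy=4,interpolation=cv2.INTER_CUBIC))
E
```

```text
(no output)
```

View pics/w2.png

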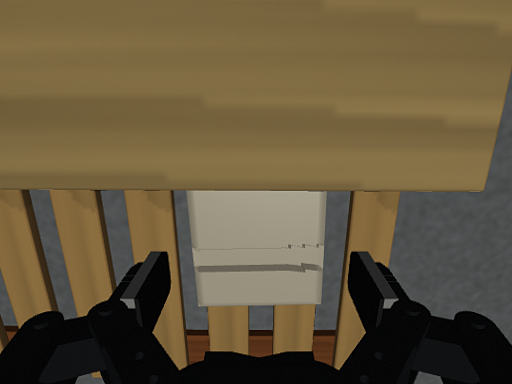

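View pics/s2z.png

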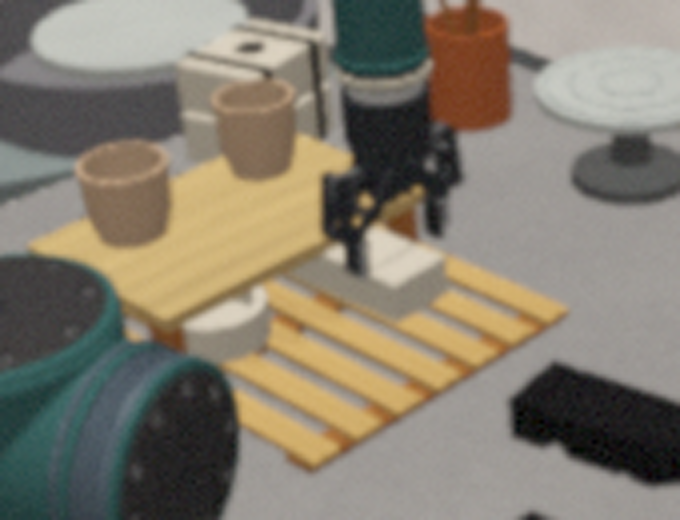

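The fingers straddle the block: pads at about (145,290) and (370,290) px, block between 190 and 325. I'll close now and draw the block out.

{"op": "send_rows", "data": {
  "increments": [
    {"delta_pos": [0, 0, 0], "spin": 0},
    {"delta_pos": [0, 0, 0], "spin": 0},
    {"delta_pos": [0, 0, 0], "spin": 0},
    {"delta_pos": [0, 0, 0], "spin": 0},
    {"delta_pos": [0, 0, 0], "spin": 0},
    {"delta_pos": [0, 0, 0], "spin": 0},
    {"delta_pos": [0, 0, 0], "spin": 0},
    {"delta_pos": [0, 0, 0], "spin": 0},
    {"delta_pos": [0, 0, 0], "spin": 0},
    {"delta_pos": [0, 0, 0], "spin": 0}
  ],
  "fingers": 1,
  "squeeze": 50
}}

```text
time_s: 4.05
ee_pos: [0.5003, 0.2884, 0.0332]
orientation: [2.142, 2.298, 0.002]
wrist_force: [-0.9, -1.0, 6.2]
grip_width: 0.0619
```

{"op": "send_rows", "data": {
  "increments": [
    {"delta_pos": [-1, 0, 0], "spin": 0},
    {"delta_pos": [-2, 0, 0], "spin": 0},
    {"delta_pos": [-3, 0, 0], "spin": 0},
    {"delta_pos": [-4, 0, 0], "spin": 0},
    {"delta_pos": [-5, 0, 0], "spin": 0},
    {"delta_pos": [-6.2, 0, 0], "spin": 0},
    {"delta_pos": [-7.4, 0, 0], "spin": 0},
    {"delta_pos": [-8.6, 0, 0], "spin": 0},
    {"delta_pos": [-9.8, 0, 0], "spin": 0},
    {"delta_pos": [-10.5, 0, 0], "spin": 0}
  ]
}}

```text
time_s: 5.05
ee_pos: [0.5085, 0.1836, 0.0332]
orientation: [2.144, 2.296, 0.005]
wrist_force: [-0.7, 4.3, 6.9]
grip_width: 0.0615
```

```bash
python3 - <<'E'
from h import *
import pickle
s=get_state();print(s['time_s'],s['ee_pos'],s['orientation'],s['wrist_force'],s['grip_width'])
ci=camera_info('wrist'); pickle.dump(ci,open('w3.pkl','wb'))
save('wrist','w3.png'); save('side','s3.png')
for l in ('upper_half','upper_far_end'):print(l,[(np.round(d['point'],3),round(d['conf'],2)) for d in mark_of('wrist',l)],[(np.round(d['point'],3),round(d['conf'],2)) for d in mark_of('side',l)])
b=cv2.imread('pics/s3.png');cv2.imwrite('pics/s3z.png',cv2.resize(b[120:250,100:270],None,fx=4,fy=4,interpolation=cv2.INTER_CUBIC))
E
```

```text
5.05 [0.50851237 0.18361017 0.03316401] [2.14364354 2.29566944 0.00505163] [-0.73432672  4.33909438  6.90996577] 0.06147962263961186
upper_half [(array([0.502, 0.23 , 0.015]), 0.9)] [(array([ 0.327, -0.118, -0.001]), 0.92), (array([0.503, 0.232, 0.016]), 0.82), (array([ 0.483,  0.009, -0.   ]), 0.78), (array([ 0.603, -0.378, -0.002]), 0.47)]
upper_far_end [] [(array([ 0.33 , -0.195,  0.023]), 0.91), (array([ 0.499, -0.062,  0.021]), 0.83), (array([0.496, 0.305, 0.034]), 0.71)]
```

View pics/w3.png

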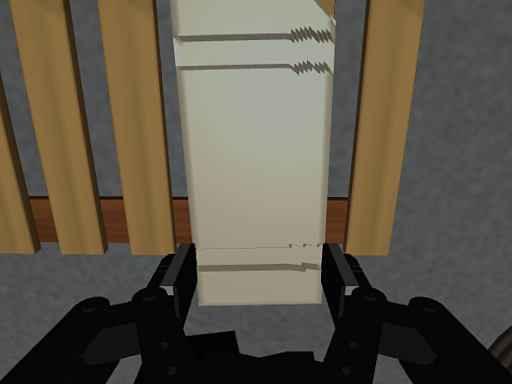

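View pics/s3z.png

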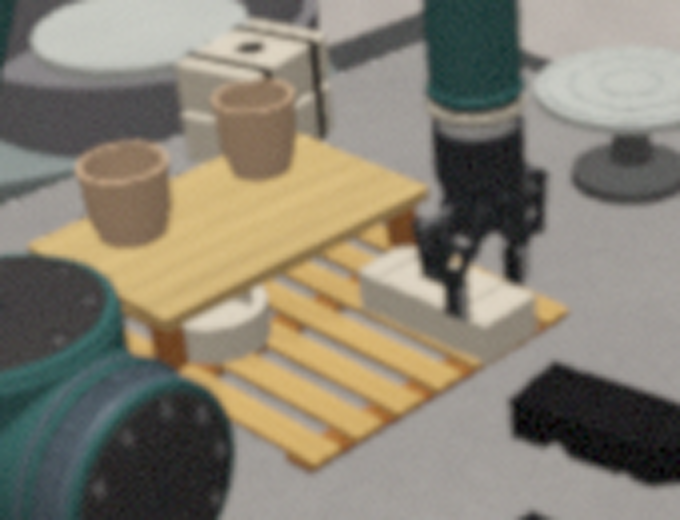

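Drawn out: the far end is at y of about 0.305, against a board edge at about 0.335, and the cut corner shows at (330,10) px. Next I'll regrip at the centre.

{"op": "send_rows", "data": {
  "increments": [
    {"delta_pos": [0, 0, 0], "spin": 0},
    {"delta_pos": [0, 0, 0], "spin": 0},
    {"delta_pos": [0, 0, 0], "spin": 0},
    {"delta_pos": [0, 0, 0], "spin": 0},
    {"delta_pos": [1, 0, 0], "spin": 0},
    {"delta_pos": [2.4, 0, 0], "spin": 0},
    {"delta_pos": [4, 0, 0], "spin": 0},
    {"delta_pos": [4.8, 0, 0.2], "spin": 0},
    {"delta_pos": [4.8, 0, 0.4], "spin": 0},
    {"delta_pos": [4.8, 0, 0.4], "spin": 0}
  ],
  "fingers": -1
}}

```text
time_s: 6.35
ee_pos: [0.5032, 0.2317, 0.0275]
orientation: [-2.141, -2.299, 0.001]
wrist_force: [-0.1, 0.2, -0.9]
grip_width: 0.0857
```

```bash
python3 - <<'E'
from h import *
import pickle
s=get_state();print(s['time_s'],s['ee_pos'],s['orientation'],s['wrist_force'],s['grip_width'])
ci=camera_info('wrist'); pickle.dump(ci,open('w4.pkl','wb'))
save('wrist','w4.png')
E
```

```text
6.35 [0.50323744 0.23168364 0.02752063] [-2.14075172e+00 -2.29883266e+00  1.45635747e-03] [-0.05239162  0.2422429  -0.86133097] 0.08566507072388325
```

View pics/w4.png

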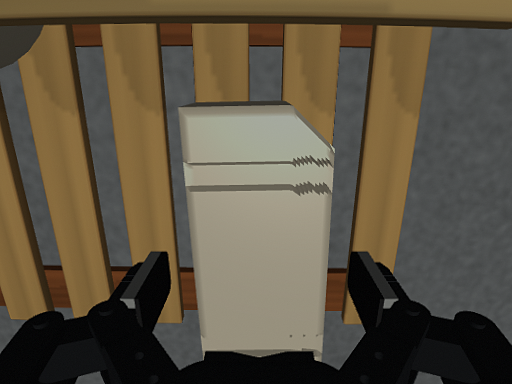

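```bash
python3 - <<'E'
from h import *
import pickle
ci=pickle.load(open('w4.pkl','rb'))
s=get_state();T=R.from_rotvec(s['orientation']).as_matrix();p=s['ee_pos']
for u,v in ((180,108),(288,105),(333,150),(187,200),(331,200)):
    P=toz(ci,u,v,.054); print((u,v),P.round(4),'tool',(T.T@(P-p)*1000).round(1))
E
```

```text
(180, 108) [0.4677 0.304  0.054 ] tool [ 75.  -30.5 -26.4]
(288, 105) [0.5096 0.308  0.054 ] tool [ 76.1  11.7 -26.4]
(333, 150) [0.5296 0.2917 0.054 ] tool [ 58.4  30.5 -26.4]
(187, 200) [0.4704 0.2657 0.054 ] tool [ 36.7 -30.5 -26.3]
(331, 200) [0.532  0.2701 0.054 ] tool [ 36.7  31.3 -26.4]
```

{"op": "send_rows", "data": {
  "increments": [
    {"delta_pos": [0, 0, 0], "spin": 0},
    {"delta_pos": [0, 0, 0], "spin": 0},
    {"delta_pos": [0, 0, 0], "spin": 0},
    {"delta_pos": [0, 0, 0], "spin": 0},
    {"delta_pos": [0, 0, 0], "spin": 0},
    {"delta_pos": [0, 0, 0], "spin": 0},
    {"delta_pos": [0, 0, 0], "spin": 0},
    {"delta_pos": [0, 0, 0], "spin": 0},
    {"delta_pos": [0, 0, -0.2], "spin": 0},
    {"delta_pos": [0, 0, -0.5], "spin": 0}
  ],
  "fingers": 1,
  "squeeze": 70
}}

```text
time_s: 7.4
ee_pos: [0.5032, 0.2309, 0.0326]
orientation: [-2.143, -2.297, 0.002]
wrist_force: [-0.1, 0.3, -4.4]
grip_width: 0.0616
```

```bash
python3 - <<'E'
from h import *
im=cv2.imread('pics/wrist0.png')
cv2.imwrite('pics/z3.png',cv2.resize(im[225:345,150:290],None,fx=5,fy=5,interpolation=cv2.INTER_CUBIC))
s=get_state();print(s['wrist_force'],s['grip_width'],s['ee_pos'])
E
```

```text
[-0.13831574  0.31739957 -4.44930176] 0.06160461655581441 [0.50318729 0.2309031  0.03259616]
```

View pics/z3.png

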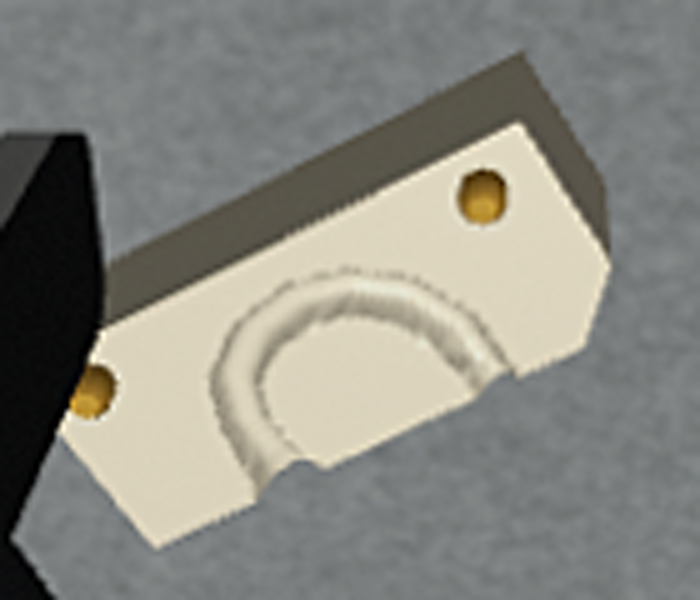

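```bash
cat > fit.py <<'E'
from h import *
from scipy.optimize import least_squares
def fit(obs,x0,z=.04):
    # obs: list of (ci,u,v,(bx,by)) ; returns x,y,yaw
    def pt(q,b,zz):
        c,s=np.cos(q[2]),np.sin(q[2]); return np.array([q[0]+c*b[0]-s*b[1],q[1]+s*b[0]+c*b[1],zz])
    f=lambda q:np.concatenate([proj(ci,pt(q,b,b[2] if len(b)>2 else z))-[u,v] for ci,u,v,b in obs])
    r=least_squares(f,x0); return r.x,f(r.x)
E
python3 - <<'E'
from fit import *
import json
ci=camera_info('wrist'); ci=dict(ci); ci['attitude']=np.array([2.81488626,-3.26739916e-4,-6.20110641e-04]); ci['eye']=np.array([0.60021499,0.08339991,0.37228688])
o=lambda u,v,b:(ci,150+u/5-.4,225+v/5-.4,b)
obs=[o(520,122,(.075,.032)),o(610,262,(.075,-.014)),o(585,347,(.057,-.032)),o(157,548,(-.075,-.032))]
q,r=fit(obs,[.54,-.17,.5]);print(q,np.degrees(q[2]),r.round(2))
import pickle
im=cv2.imread('pics/scene0.png');cv2.imwrite('pics/z4.png',cv2.resize(im[135:190,195:255],None,fx=10,fy=10,interpolation=cv2.INTER_CUBIC))
im=cv2.imread('pics/side0.png');cv2.imwrite('pics/z5.png',cv2.resize(im[210:270,285:335],None,fx=10,fy=10,interpolation=cv2.INTER_CUBIC))
E
```

```text
[ 0.5445835  -0.16767949  0.52174049] 29.89352807306645 [-0.21 -0.33  0.54  0.23  0.01 -0.16 -0.37  0.37]
```

View pics/z5.png

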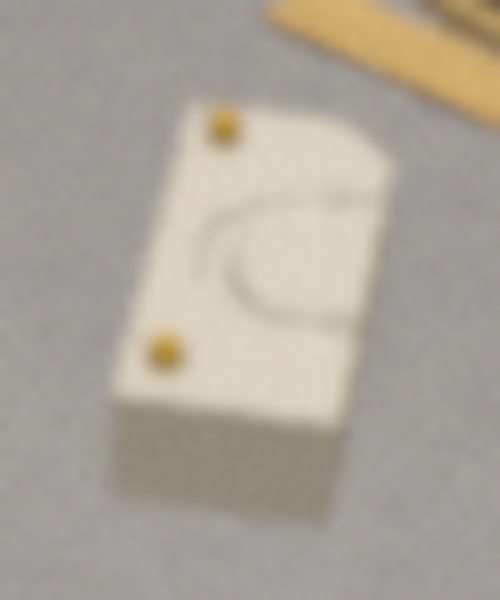

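The corner fit puts the lower half at (0.5446, -0.1677) with yaw 29.9°, which agrees with the networks. I'll lift and carry the block to a look pose beside it.

{"op": "send_rows", "data": {
  "increments": [
    {"delta_pos": [0, 0, -2], "spin": 0},
    {"delta_pos": [0, 0, -5], "spin": 0},
    {"delta_pos": [0, 0, -8], "spin": 0},
    {"delta_pos": [-1, 0, -11], "spin": 0},
    {"delta_pos": [-3, 0, -14], "spin": 4},
    {"delta_pos": [-6, -1, -17], "spin": 10},
    {"delta_pos": [-9, -2, -19], "spin": 17},
    {"delta_pos": [-12, -3, -19], "spin": 24},
    {"delta_pos": [-15, -4, -19], "spin": 31},
    {"delta_pos": [-18, -5, -19], "spin": 38}
  ]
}}

```text
time_s: 8.4
ee_pos: [0.4654, 0.0471, 0.223]
orientation: [-2.777, -1.468, 0.001]
wrist_force: [0.2, -0.6, -3.6]
grip_width: 0.0619
```

```bash
python3 - <<'E'
from h import *
s=get_state();T=R.from_rotvec(s['orientation']).as_matrix();p=s['ee_pos'];print(s['time_s'],p,s['wrist_force'],s['grip_width'])
print('yaw',np.degrees(np.arctan2(T[1,0],T[0,0])))
print(T.T@(np.array([.441,-.089,.22])-p)*100)
E
```

```text
8.4 [0.46540646 0.04710569 0.22295136] [ 0.15704819 -0.5682337  -3.64151462] 0.06185762445552304
yaw 55.7124152391144
[-12.62015719   5.65108968   0.29709858]
```

{"op": "send_rows", "data": {
  "increments": [
    {"delta_pos": [-2.5, 1.1, 0], "spin": 6},
    {"delta_pos": [-5.5, 2.4, 0], "spin": 12},
    {"delta_pos": [-8, 3.6, 0], "spin": 18},
    {"delta_pos": [-10.5, 4.7, 0.2], "spin": 23},
    {"delta_pos": [-12.2, 5.5, 0.3], "spin": 25.8},
    {"delta_pos": [-12.6, 5.7, 0.3], "spin": 25.8},
    {"delta_pos": [-12.6, 5.7, 0.3], "spin": 25.8},
    {"delta_pos": [-12.6, 5.7, 0.3], "spin": 25.8},
    {"delta_pos": [-12.6, 5.7, 0.3], "spin": 25.8},
    {"delta_pos": [-12.6, 5.7, 0.3], "spin": 25.8}
  ]
}}

```text
time_s: 9.4
ee_pos: [0.4433, -0.0873, 0.22]
orientation: [-3.032, -0.821, 0.0]
wrist_force: [0.6, 0.8, -3.7]
grip_width: 0.0617
```

```bash
python3 - <<'E'
from h import *
import pickle
s=get_state();T=R.from_rotvec(s['orientation']).as_matrix();p=s['ee_pos'];print(s['time_s'],p,s['wrist_force'],s['grip_width'])
print('yaw',np.degrees(np.arctan2(T[1,0],T[0,0])),T.round(4))
ci=camera_info('wrist'); pickle.dump((ci,s),open('w5.pkl','wb'))
save('wrist','w5.png')
b=cv2.imread('pics/w5.png'); cv2.imwrite('pics/w5b.png',cv2.resize(b,(768,576),interpolation=cv2.INTER_CUBIC))
E
```

```text
9.4 [ 0.44334    -0.08728761  0.21999696] [ 0.57830175  0.80388802 -3.6873799 ] 0.06168117014196213
yaw 30.282454852676757 [[ 8.636e-01  5.043e-01 -1.000e-04]
 [ 5.043e-01 -8.635e-01  2.000e-04]
 [ 0.000e+00 -2.000e-04 -1.000e+00]]
```

View pics/w5b.png

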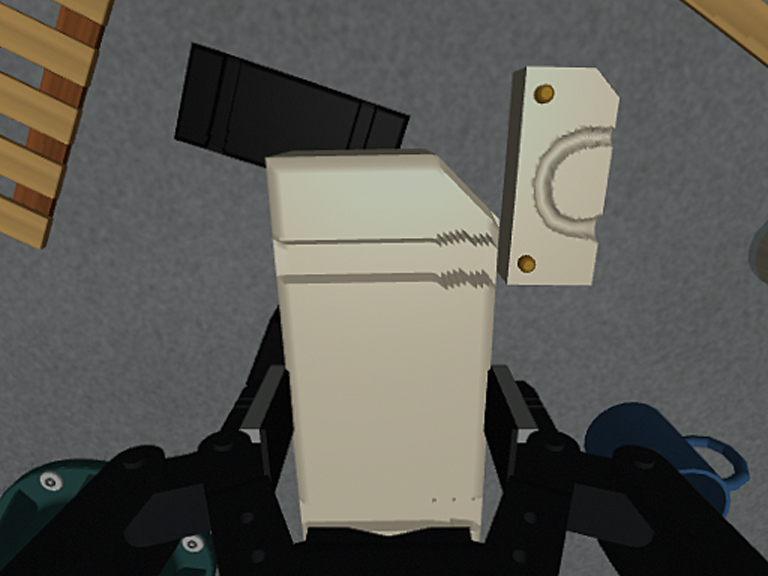

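```bash
python3 - <<'E'
import cv2
b=cv2.imread('pics/w5.png')
cv2.imwrite('pics/z6.png',cv2.resize(b[35:200,325:425],None,fx=3.5,fy=3.5,interpolation=cv2.INTER_CUBIC))
cv2.imwrite('pics/z7.png',cv2.resize(b[90:200,165:345],None,fx=4,fy=4,interpolation=cv2.INTER_CUBIC))
E
```

```text
(no output)
```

View pics/z6.png

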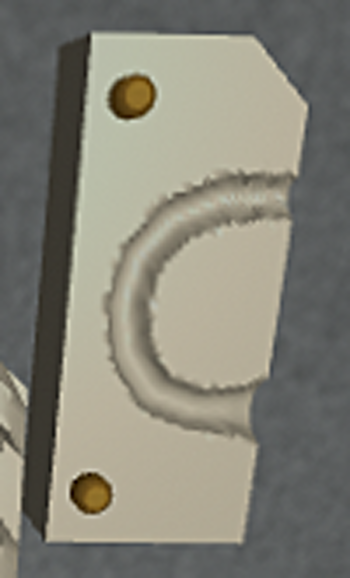

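View pics/z7.png

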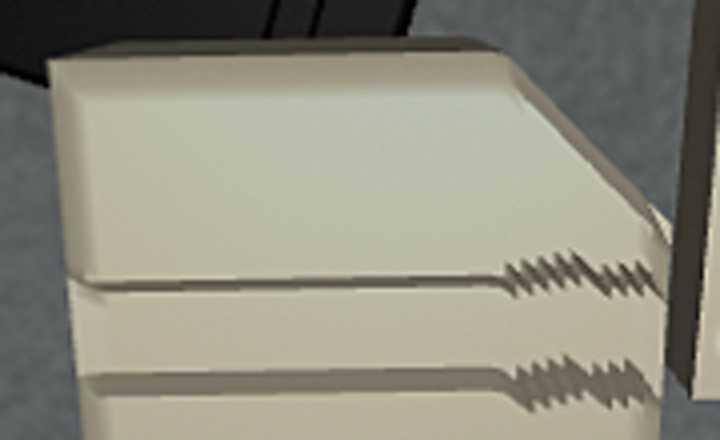

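```bash
python3 - <<'E'
from fit import *
import pickle
ci,s=pickle.load(open('w5.pkl','rb'))
T=R.from_rotvec(s['orientation']).as_matrix();p=s['ee_pos']
k=.36
o=lambda u,v,b:(ci,325+u/3.5-k,35+v/3.5-k,b)
obs=[o(90,33,(.075,.032)),o(255,38,(.075,-.014)),o(307,104,(.057,-.032)),o(243,543,(-.075,-.032)),o(47,541,(-.075,.032))]
q,r=fit(obs,[.54,-.17,.5]);print('lower',q,np.degrees(q[2]),r.round(2))
for zb in (0,.003):
  zt=p[2]+.0265-zb; zu=p[2]-.0135
  o=lambda u,v,b:(ci,165+u/4-k,90+v/4-k,b)
  top=[o(48,62,(.075,.032,zt)),o(502,51,(.075,-.014,zt))]
  bot=[o(490,38,(.075,-.014,zu)),o(115,40,(.075,.032,zu))]
  for ob in (top,bot,top+bot):
    u,r=fit(ob,[p[0],p[1],.52]);print('upper',u,np.degrees(u[2]),r.round(2),'in tool mm',((T.T@np.array([u[0]-p[0],u[1]-p[1],0]))*1000).round(2))
print('tool yaw',np.arctan2(T[1,0],T[0,0]))
E
```

```text
lower [ 0.54395468 -0.168008    0.52158565] 29.884656533802065 [ 0.2  -0.25 -0.35 -0.73  0.17  0.32  0.25  0.34 -0.27  0.56]
upper [ 0.44453326 -0.08679521  0.55095176] 31.5672105739629 [-2.37  0.24  2.35  0.02] in tool mm [ 1.28  0.18 -0.  ]
upper [ 0.44386527 -0.0860879   0.53160299] 30.458607611684105 [-1.75 -0.04  1.75 -0.11] in tool mm [ 1.06 -0.77  0.  ]
upper [ 0.44426612 -0.08651235  0.54338913] 31.133903964884666 [-1.93 -0.2   2.82  0.51 -2.35 -0.63  1.17  0.41] in tool mm [ 1.19 -0.2   0.  ]
upper [ 0.44427289 -0.08664165  0.55046753] 31.53946636997536 [-1.    0.1   0.99  0.01] in tool mm [ 1.13 -0.09  0.  ]
upper [ 0.44386527 -0.0860879   0.53160299] 30.458607611684105 [-1.75 -0.04  1.75 -0.11] in tool mm [ 1.06 -0.77  0.  ]
upper [ 0.44410145 -0.08641399  0.54296421] 31.10955748905935 [-0.35 -0.47  1.69  0.34 -2.63 -0.43  0.92  0.57] in tool mm [ 1.1  -0.37  0.  ]
tool yaw 0.5285285427657438
```

```bash
python3 - <<'E'
from h import *
ci=camera_info('side')
print(toz(ci,340,308,0), toz(ci,380,262,0))
for l in ('mug','glaze_jar'):
    print(l,[(np.round(d['point'],3),round(d['conf'],2)) for d in mark_of('side',l)])
E
```

```text
[ 3.91813292e-01 -3.84801315e-01 -1.11022302e-16] [ 6.21516645e-01 -3.65999883e-01 -1.11022302e-16]
mug [(array([ 0.387, -0.382, -0.002]), 0.97)]
glaze_jar [(array([ 0.602, -0.378, -0.003]), 0.86)]
```

{"op": "send_rows", "data": {
  "increments": [
    {"delta_pos": [0.9, 2.4, 0], "spin": 0.5},
    {"delta_pos": [1.8, 4.8, 0], "spin": 0.5},
    {"delta_pos": [2.7, 7.2, 0], "spin": 0.5},
    {"delta_pos": [3.6, 9.6, 1], "spin": 0.5},
    {"delta_pos": [4.5, 12.0, 3], "spin": 0.5},
    {"delta_pos": [4.5, 12.0, 5], "spin": 0.5},
    {"delta_pos": [4.5, 12.0, 7], "spin": 0.5},
    {"delta_pos": [4.5, 12.0, 8], "spin": 0.5},
    {"delta_pos": [4.5, 12.0, 8], "spin": 0.5},
    {"delta_pos": [4.5, 12.0, 8], "spin": 0.5}
  ]
}}

```text
time_s: 10.55
ee_pos: [0.5429, -0.1691, 0.1405]
orientation: [3.036, 0.805, 0.001]
wrist_force: [0.4, 0.5, -3.2]
grip_width: 0.062
```

```bash
python3 - <<'E'
from h import *
import pickle
s=get_state();T=R.from_rotvec(s['orientation']).as_matrix();p=s['ee_pos'];print(s['time_s'],p,s['wrist_force'],s['grip_width'])
print('yaw',np.degrees(np.arctan2(T[1,0],T[0,0])),T[:,2])
print(T.T@(np.array([.5433,-.16835,.0735])-p)*100)
save('scene','s6.png');save('side','d6.png')
a=cv2.imread('pics/s6.png')[110:210,170:290];b=cv2.imread('pics/d6.png')[160:280,250:394]
a=cv2.resize(a,(400,333),interpolation=cv2.INTER_CUBIC);b=cv2.resize(b,(400,333),interpolation=cv2.INTER_CUBIC)
cv2.imwrite('pics/c6.png',np.hstack([a,b]))
E
```

```text
10.55 [ 0.5428594  -0.16912312  0.14048173] [ 0.35385796  0.48035435 -3.16048997] 0.06196449424730332
yaw 29.713824435791178 [ 3.92550088e-04 -2.03729132e-04 -9.99999902e-01]
[ 0.07498068 -0.04779573  6.69817368]
```

View pics/c6.png

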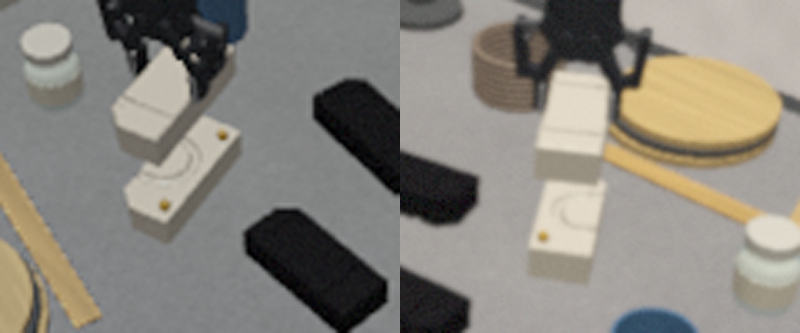

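{"op": "send_rows", "data": {
  "increments": [
    {"delta_pos": [0.1, 0, 1], "spin": 0},
    {"delta_pos": [0.1, 0, 2.2], "spin": 0},
    {"delta_pos": [0.1, 0, 3.4], "spin": 0},
    {"delta_pos": [0.1, 0, 4.6], "spin": 0},
    {"delta_pos": [0.1, 0, 5.6], "spin": 0},
    {"delta_pos": [0.1, 0, 6.4], "spin": 0},
    {"delta_pos": [0.1, 0, 6.9], "spin": 0},
    {"delta_pos": [0.1, 0, 7.0], "spin": 0},
    {"delta_pos": [0.1, 0, 7.0], "spin": 0},
    {"delta_pos": [0.1, 0, 7.0], "spin": 0}
  ]
}}

```text
time_s: 11.65
ee_pos: [0.5438, -0.1688, 0.0704]
orientation: [3.036, 0.805, 0.001]
wrist_force: [-0.6, -0.1, -3.3]
grip_width: 0.0618
```

```bash
python3 - <<'E'
from h import *
s=get_state();T=R.from_rotvec(s['orientation']).as_matrix();p=s['ee_pos'];print(s['time_s'],p,s['wrist_force'],s['grip_width'])
print('yaw',np.degrees(np.arctan2(T[1,0],T[0,0])),T[:,2])
save('scene','s7.png');save('side','d7.png')
a=cv2.imread('pics/s7.png')[130:190,190:262];b=cv2.imread('pics/d7.png')[200:275,265:355]
cv2.imwrite('pics/s7z.png',cv2.resize(a,None,fx=9,fy=9,interpolation=cv2.INTER_CUBIC))
cv2.imwrite('pics/d7z.png',cv2.resize(b,None,fx=7,fy=7,interpolation=cv2.INTER_CUBIC))
E
```

```text
11.65 [ 0.54381721 -0.168805    0.07040885] [-0.62272784 -0.10120874 -3.34231076] 0.06177773480932727
yaw 29.7010707163314 [ 7.60446373e-04 -3.74326374e-04 -9.99999641e-01]
```

View pics/s7z.png

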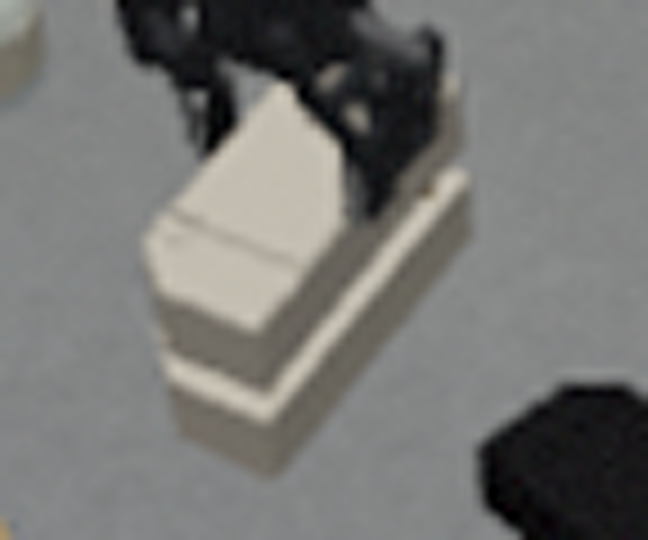

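View pics/d7z.png

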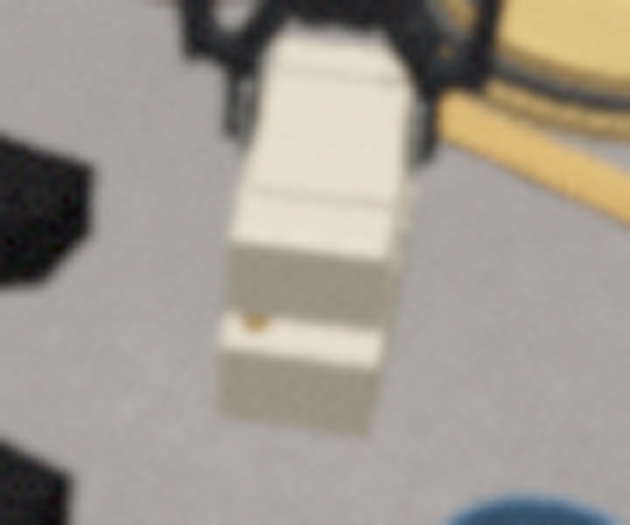

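```bash
python3 - <<'E'
from h import *
t=np.radians(29.8);B=np.array([[np.cos(t),np.sin(t)],[-np.sin(t),np.cos(t)]])
ci=camera_info('scene')
f=lambda u,v,z:toz(ci,190+u/9-.44,130+v/9-.44,z)
for zu in (.055,.057,.059):
  print(zu,'scene +x+y d mm',B@(f(266,388,zu)-f(270,420,.04))[:2]*1000,'cut',B@(f(160,318,zu)-f(165,360,.04))[:2]*1000)
ci=camera_info('side')
f=lambda u,v,z:toz(ci,265+u/7-.43,200+v/7-.43,z)
for zu in (.055,.057,.059):
  print(zu,'side -x+y d',B@(f(228,312,zu)-f(220,348,.04))[:2]*1000,'-x-y',B@(f(385,328,zu)-f(380,366,.04))[:2]*1000)
E
```

```text
0.055 scene +x+y d mm [-2.8818006  -2.11087145] cut [-7.12335756 -5.14036681]
0.057 scene +x+y d mm [-1.55875837 -1.03118483] cut [-5.78144872 -3.95294818]
0.059 scene +x+y d mm [-0.23571613  0.04850179] cut [-4.43953987 -2.76552956]
0.055 side -x+y d [ 4.9034885  -1.85756231] -x-y [ 5.749233   -0.29993811]
0.057 side -x+y d [ 2.293597   -2.19961255] -x-y [ 3.13004425 -0.4782087 ]
0.059 side -x+y d [-0.31629449 -2.54166278] -x-y [ 0.5108555  -0.65647929]
```

{"op": "send_rows", "data": {
  "increments": [
    {"delta_pos": [0, -0.05, 0.2], "spin": 0},
    {"delta_pos": [0, -0.05, 0.4], "spin": 0},
    {"delta_pos": [0, -0.05, 0.6], "spin": 0},
    {"delta_pos": [0, -0.05, 0.7], "spin": 0},
    {"delta_pos": [0, -0.05, 0.8], "spin": 0},
    {"delta_pos": [0, -0.05, 0.85], "spin": 0},
    {"delta_pos": [0, -0.05, 0.9], "spin": 0},
    {"delta_pos": [0, -0.05, 0.95], "spin": 0},
    {"delta_pos": [0, -0.05, 1.0], "spin": 0},
    {"delta_pos": [0, -0.05, 1.0], "spin": 0}
  ]
}}

```text
time_s: 12.75
ee_pos: [0.5435, -0.1684, 0.0602]
orientation: [3.036, 0.805, 0.001]
wrist_force: [-0.6, -1.4, -2.4]
grip_width: 0.0618
```

{"op": "send_rows", "data": {
  "increments": [
    {"delta_pos": [0, 0, 0.03], "spin": 0},
    {"delta_pos": [0, 0, 0.06], "spin": 0},
    {"delta_pos": [0, 0, 0.09], "spin": 0},
    {"delta_pos": [0, 0, 0.12], "spin": 0},
    {"delta_pos": [0, 0, 0.15], "spin": 0},
    {"delta_pos": [0, 0, 0.18], "spin": 0},
    {"delta_pos": [0, 0, 0.21], "spin": 0},
    {"delta_pos": [0, 0, 0.24], "spin": 0},
    {"delta_pos": [0, 0, 0.27], "spin": 0},
    {"delta_pos": [0, 0, 0.3], "spin": 0}
  ]
}}

```text
time_s: 13.75
ee_pos: [0.5432, -0.1682, 0.0569]
orientation: [-3.037, -0.805, 0.0]
wrist_force: [0.8, -1.4, -2.3]
grip_width: 0.062
```

```bash
python3 - <<'E'
from h import *
s=get_state();p=s['ee_pos'];print(s['time_s'],p,s['wrist_force'],s['wrist_torque'],s['grip_width'])
save('scene','s8.png');save('side','d8.png')
a=cv2.imread('pics/s8.png')[130:190,190:262];b=cv2.imread('pics/d8.png')[200:260,280:352]
cv2.imwrite('pics/c8.png',np.hstack([cv2.resize(x,(400,333),interpolation=cv2.INTER_CUBIC) for x in (a,b)]))
E
```

```text
13.75 [ 0.54315118 -0.16817781  0.05693612] [ 0.80784829 -1.35825494 -2.27150157] [-0.23563415 -0.23983691 -0.09896381] 0.06204925180091804
```

View pics/c8.png

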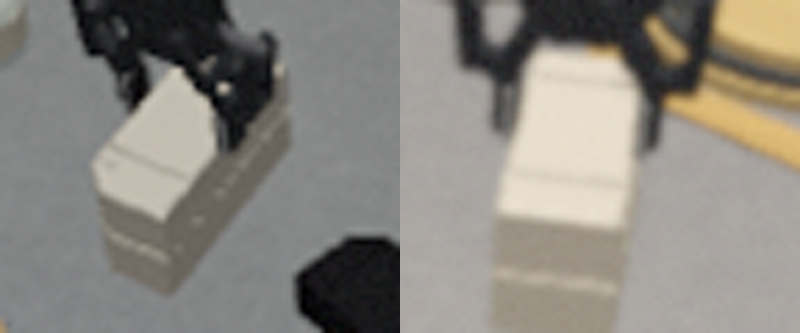

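The dowels have entered with almost no force, and a thin even gap shows. I'll continue gently.

{"op": "send_rows", "data": {
  "increments": [
    {"delta_pos": [0, 0, 0.03], "spin": 0},
    {"delta_pos": [0, 0, 0.06], "spin": 0},
    {"delta_pos": [0, 0, 0.09], "spin": 0},
    {"delta_pos": [0, 0, 0.12], "spin": 0},
    {"delta_pos": [0, 0, 0.15], "spin": 0},
    {"delta_pos": [0, 0, 0.18], "spin": 0},
    {"delta_pos": [0, 0, 0.21], "spin": 0},
    {"delta_pos": [0, 0, 0.24], "spin": 0},
    {"delta_pos": [0, 0, 0.27], "spin": 0},
    {"delta_pos": [0, 0, 0.28], "spin": 0}
  ]
}}

```text
time_s: 14.85
ee_pos: [0.5432, -0.1681, 0.0546]
orientation: [3.037, 0.805, 0.0]
wrist_force: [-0.5, -0.8, 3.4]
grip_width: 0.0617
```

{"op": "send_rows", "data": {
  "increments": [
    {"delta_pos": [0, 0, 0.01], "spin": 0},
    {"delta_pos": [0, 0, 0.02], "spin": 0},
    {"delta_pos": [0, 0, 0.03], "spin": 0},
    {"delta_pos": [0, 0, 0.04], "spin": 0},
    {"delta_pos": [0, 0, 0.05], "spin": 0},
    {"delta_pos": [0, 0, 0.06], "spin": 0},
    {"delta_pos": [0, 0, 0.07], "spin": 0},
    {"delta_pos": [0, 0, 0.08], "spin": 0},
    {"delta_pos": [0, 0, 0.08], "spin": 0},
    {"delta_pos": [0, 0, 0.08], "spin": 0}
  ]
}}

```text
time_s: 15.85
ee_pos: [0.5432, -0.1681, 0.0545]
orientation: [3.036, 0.805, 0.001]
wrist_force: [-3.6, 1.5, 11.0]
grip_width: 0.0618
```

{"op": "send_rows", "data": {
  "increments": [
    {"delta_pos": [0, 0, 0.01], "spin": 0},
    {"delta_pos": [0, 0, 0.02], "spin": 0},
    {"delta_pos": [0, 0, 0.03], "spin": 0},
    {"delta_pos": [0, 0, 0.04], "spin": 0},
    {"delta_pos": [0, 0, 0.04], "spin": 0},
    {"delta_pos": [0, 0, 0.04], "spin": 0},
    {"delta_pos": [0, 0, 0.04], "spin": 0},
    {"delta_pos": [0, 0, 0.04], "spin": 0},
    {"delta_pos": [0, 0, 0.04], "spin": 0},
    {"delta_pos": [0, 0, 0.04], "spin": 0}
  ]
}}

```text
time_s: 16.85
ee_pos: [0.5432, -0.1682, 0.0545]
orientation: [3.036, 0.805, 0.001]
wrist_force: [-3.6, 1.9, 15.9]
grip_width: 0.0617
```

```bash
python3 - <<'E'
from h import *
s=get_state();p=s['ee_pos'];print(s['time_s'],p,s['wrist_force'],s['wrist_torque'],s['grip_width'])
save('scene','s9.png');save('side','d9.png')
a=cv2.imread('pics/s9.png')[135:190,195:261];b=cv2.imread('pics/d9.png')[205:260,285:351]
cv2.imwrite('pics/c9.png',np.hstack([cv2.resize(x,(400,333),interpolation=cv2.INTER_CUBIC) for x in (a,b)]))
for c in('scene','side'):
  for l in('lower_half','upper_half'):print(c,l,[(np.round(d['point'],3),round(d['conf'],2)) for d in mark_of(c,l)])
print(get_state()['wrist_force'])
E
```

```text
16.85 [ 0.54318836 -0.1681504   0.05446282] [-3.61840438  1.91295389 15.86479804] [-0.0671837   0.44202486 -0.13576516] 0.06172277318438667
scene lower_half [(array([ 0.54 , -0.166, -0.001]), 0.71)]
scene upper_half [(array([ 0.324, -0.121,  0.003]), 0.88), (array([ 0.483,  0.009, -0.004]), 0.62)]
side lower_half [(array([ 0.391, -0.379, -0.002]), 0.67), (array([ 0.548, -0.168,  0.004]), 0.59), (array([ 0.484, -0.176,  0.038]), 0.45)]
side upper_half [(array([ 0.54 , -0.169,  0.042]), 0.87), (array([ 0.326, -0.115, -0.003]), 0.7), (array([0.482, 0.01 , 0.001]), 0.62)]
[-4.07380547  2.15751509 14.90096827]
```

View pics/c9.png

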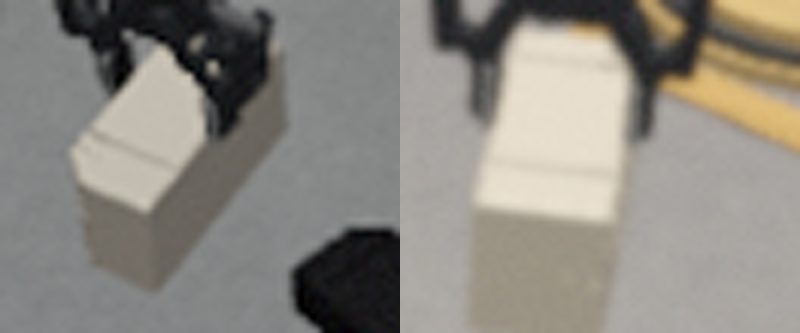

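The joint looks closed on all visible sides. I'll ease the small sideways force and let it settle.

{"op": "send_rows", "data": {
  "increments": [
    {"delta_pos": [0, -0.01, 0], "spin": 0},
    {"delta_pos": [-0.01, -0.02, 0], "spin": 0},
    {"delta_pos": [-0.02, -0.03, 0], "spin": 0},
    {"delta_pos": [-0.02, -0.03, 0], "spin": 0},
    {"delta_pos": [-0.02, -0.03, 0], "spin": 0},
    {"delta_pos": [-0.02, -0.03, 0], "spin": 0},
    {"delta_pos": [-0.02, -0.03, 0], "spin": 0},
    {"delta_pos": [-0.02, -0.03, 0], "spin": 0},
    {"delta_pos": [-0.02, -0.03, 0], "spin": 0},
    {"delta_pos": [-0.02, -0.03, 0], "spin": 0}
  ]
}}

```text
time_s: 18.15
ee_pos: [0.5432, -0.1681, 0.0545]
orientation: [3.036, 0.805, 0.001]
wrist_force: [-3.0, 1.3, 14.2]
grip_width: 0.0615
```

```bash
python3 - <<'E'
from h import *
save('side','d10.png'); save('scene','s10.png')
fs=[]
for i in range(4):
    grab_frame('side'); s=get_state(); fs.append(s['wrist_force'])
print(np.round(fs,1),s['ee_pos'],s['orientation'],s['wrist_torque'],s['grip_width'],s['time_s'])
E
```

```text
[[-2.8  1.5 14.3]
 [-2.7  1.5 13.8]
 [-2.7  0.9 13.8]
 [-3.2  0.7 14.6]] [ 0.5432223  -0.16813851  0.05449224] [3.03587854e+00 8.04993107e-01 1.50989586e-03] [-0.04395735  0.31998202 -0.08714527] 0.06208910715524053 18.45
```

View pics/d10.png

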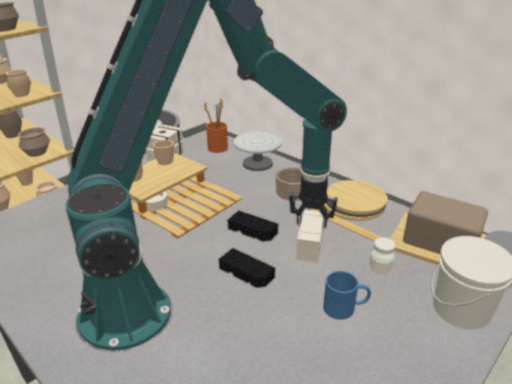

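The push is steady at about 14 N, and the closed mould sits at (311,235) px with the bystanders where they were. I'll hand it in.

```bash
python3 - <<'E'
from h import *
print(finish_job()); s=get_state(); print(s['time_s'],s['wrist_force'],s['ee_pos'])
E
```

```text
the job is handed in; nothing more can be done
None
the job is handed in; nothing more can be done
```

The upper half is seated on the lower half's dowels and still held there, and I handed the job in at about 18.5 s. `finish_job()` gives no verdict, so the result rests on my own checks.

**What I did:** I gripped the upper half by its exposed end and drew it out about 105 mm along the slats. That left its far end about 25 mm past the board-edge threshold. I regripped it at its centre and carried it over, cut corner to cut corner. I then lowered it slowly onto the dowels; the force readings between moves showed no bang, reaching about 16 N at most.

**Last checks:**
- **Push:** the wrist force was steady at about 14 N downward, so with the upper half's weight about 18 N between the halves. A sideways force of about 3 N remained after I eased it.
- **Joint:** no gap is visible in the scene or side pictures, and the visible sides look flush. The fit in plan was not measured after closing, except that the dowels entered freely.
- **Bystanders:** nothing else appears to have moved in the side picture. I judged this by eye and did not measure it.

**What disagreed:** just before lowering, the side camera suggested the upper half was 1 to 2 mm off sideways, while the scene camera put it near zero. I corrected it by 0.5 mm. In the final look, the scene-camera network did not report the seated upper half at all, while the side-camera one placed it at height 42 mm, about right within its 4 mm accuracy.

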